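# Rock the garlic tub to pour

### The arm

A 7-joint arm with a two-finger parallel gripper is mounted at the origin on a cart in front of the work surface, level with it; the furniture and walls round the work are solid. World frame = base frame: x ahead of the robot, y to its left, z up, the work surface at z = 0. Lengths are in m, angles in rad, forces in N, time in s.
With the tool pointing down it reaches from about 0.4 to 0.85 m from the base axis. Payload 4.5 kg.
Tool frame: the origin (TCP) lies on the centre line of the jaws, within the pads' length; the fingertips stand r.tips_ahead ahead of it and the grasp point (between the pads) is the TCP (r.tips_ahead is the distance from the TCP to the fingertips, in m); z points along the fingers, y is the direction in which the jaws open and shut (so a half turn about z gives the same grasp; the last joint's range is limited). The gripper opens to 88 mm and grips with 3 to 60 N. Pads are 18 mm wide; open, the fingers measure 123 mm over their backs; the gripper's body (75 mm by 187 mm) begins 45 mm behind the grasp point.
Start: joints at [1.168, 0.689, -0.195, 1.565, 0.157, 0.902, -0.215], TCP at [0.264, -0.566, 0.258] pointing down, gripper open.
Joint ranges: [-3.01, 3.01], [-0.46, 2.08], [-1.47, 1.51], [0.13, 2.56], [-1, 4.14], [0.04, 2.09], [-2.66, 2.66]. Speed limits (rad/s): [2.57, 2.57, 3.14, 3.14, 3.14, 3.14, 3.14].

### API

Orientations are given as a unit quaternion [x, y, z, w].
In Python, from plant import r gives the robot as it stands.
- The arm moves only by the shell command python3 -m inch 'ROWS' [FORCE]. ROWS is JSON, a list of rows, each a list of 5 numbers: the shift along the world's x, y, z in units of 25 mm (1.0 is 25 mm), then the turn about the world's z in units of 6 degrees (1.0 is 6 degrees), then the finger opening in mm, from 0 to 88.1. A call has 1 to 5 rows; each row shifts and turns the commanded pose from where the row before left it; what a row does not reach is not made up. A row lasts 1/10 s, in which the tool goes at most 50 mm and 8.59 degrees, less where a joint would pass 70% of its speed; a pose out of reach is approached as far as the arm can. A call is refused whole if a number of a shift passes 1 or a number of a turn 1, either way. A call with a gripper value outside its range is refused whole. The fingers move at their own pace and stop on an object; FORCE is the grip in N (left out, the last holds). Time passes only in rows, so rows that do not move let the fingers close. It gives the time, the measured TCP pose, the force and the opening at its end, in the units of the state.
- r.get_state(): the state, without advancing time (a new reading comes with each control period).
- r.snapshot(name): name is "scene" or "top" or "wrist"; returns a dict with "pixels" (420x560x3 uint8, red, green, blue), "range_z" (420x560 float32, m along the optical axis (not along the pixel's ray), 0 where there is no reading), "K" (3x3 intrinsics, pixels), "position" and "attitude" of the camera in the world. Camera axes: x right, y up, looking along -z (the intrinsics and any distortion apply to the point x, -y, -z); pixel columns grow to the right and rows downward; lengths in m; the calibration is good to about 2 mm. A picture is of the moment at which its call begins.
- r.finish_job(): hands the job in, once; it reports no verdict.
The state is a dict: "clock": time; "q": joint angles; "qd": joint speeds; "joint_torque": joint torques, N m; "tool_pos": TCP position; "eef_rot": TCP orientation; "contact_force": force on the tool from outside, world axes, zero at the start; "moment": the same for the moment, N m; "opening": opening from 0.0 (shut) to 1.0 (fully open).
Only numpy, scipy, OpenCV 4.12 (cv2) and the standard library are available. Lean on these libraries where they do the work, as an engineer would, in place of code of your own. Each camera call takes 0.05 s, during which the arm holds its last target. There are 200 camera calls.

### The job

Two like steel tubs stand on the wooden riser, one with a garlic bulb in it, the other with a lemon. By its handle bar, rock the garlic tub forward on its front foot rail, without lifting it off the riser, until the bulb rolls out over the lip into the tray below; then rock it back to stand upright in its place and let go. Leave the lemon tub standing as it is.

Things in the scene. Friction and masses are not known exactly. Their poses are not given: they have to be found in the camera images.
- garlic_tub: Steel tub with the garlic, 115 deep, 124 wide, 100 mm high, 0.7 to 1 kg, open in front above a flared lip. Origin: mid-axis of its round front foot rail (radius 8 mm), the edge it rocks on; x to its back, y along the rail, z up. Round handle bar, 14 mm thick, 110 mm clear along y, axis at x=+100, z=+137 mm, 45 mm above the rims: pinch it from above across x; it turns between the pads.
- lemon_tub: The other tub, with a lemon: same make, size and origin, left or right of it, centres about 170 mm apart; leave it. Both tubs stand on a wooden riser 60 mm high (origins 68 mm above the worktop); a 6 mm stop strip on its front edge keeps their rails from sliding. A tub's lip lets things roll out beyond 40 degrees of tilt (top towards its -x), surely at 60 to 66; it balances at 75.
- garlic: A garlic bulb, about 53 mm wide and high, 28 g, loose in the garlic tub. Origin: the centre of its underside, 26 mm from the middle of the bulb (it turns with the bulb as it rolls).
- tray: Open aluminium tray, 130 (x) x 330 (y) x 35 mm high, wall 3 mm, lying on the worktop right in front of the riser, below the lips of both tubs. Origin: centre of its underside; z up.
There are look-alikes about, which are no part of the job. Leave any purple look-alike of the garlic alone.

How it is judged:
On the way:
1. the garlic tub is rocked forward by more than 40 degrees with its front foot rail still on the riser (angle between garlic_tub's own z axis and vertical above 0.7 rad and height (world z) of garlic_tub below 0.088 m), for 0.1 s.
At the end, for the whole second after the job is handed in: The garlic bulb lies at rest in the tray (inside its walls, not above them); the garlic tub stands upright (within 5 degrees) and at rest on the riser, its front foot rail within 20 mm of where it was; the lemon tub stands upright within 20 mm of where it was (x of garlic in the frame of tray between -0.065 and 0.065 m and y of garlic in the frame of tray between -0.165 and 0.165 m and z of garlic in the frame of tray below 0.07 m and linear speed of garlic below 0.05 m/s and angle between each of garlic_tub, lemon_tub's own z axis and vertical below 0.09 rad and distance of each of garlic_tub, lemon_tub from where it was at the start of the episode below 0.02 m and linear speed of garlic_tub below 0.02 m/s); the robot touches nothing.
It fails at once if the garlic tub's front foot rail is lifted more than 20 mm off the riser (height (world z) of garlic_tub above 0.088 m).
It fails at once if the lemon tub is tipped by more than 15 degrees (angle between lemon_tub's own z axis and vertical above 0.26 rad).
It also fails if it takes over 48 s, if anything falls off the work surface, if the arm or the gripper's body presses on something with over 40 N, if the wrist force passes 120 N, or if a joint passes its speed limit or range.

## Working session

There is one attempt and no reset: what is moved stays moved. The work goes in short steps, Python scripts to look and compute and a shell command to move; the robot and the scene stay as the last step left them, time stands still between calls to the robot, and variables do not carry over. Pictures are saved under pics/ and viewed, about 8 in all and at most 12, crops included, and the job is handed in when it is done.

```bash
mkdir -p pics; ls; cat > h.py <<'E'
import numpy as np, cv2
from scipy.spatial.transform import Rotation as R
from plant import r
def cloud(s):
    d=s["range_z"];K=np.array(s["K"]);h,w=d.shape
    u,v=np.meshgrid(np.arange(w),np.arange(h))
    P=np.stack([(u-K[0,2])/K[0,0]*d,-(v-K[1,2])/K[1,1]*d,-d],-1)
    a=np.array(s["attitude"]);M=a if a.shape==(3,3) else R.from_quat(a).as_matrix()
    W=P@M.T+np.array(s["position"]);W[d==0]=np.nan
    return W
def save(s,n): cv2.imwrite(f"pics/{n}.png",s["pixels"][:,:,::-1])
E
python3 - <<'E'
from h import *
import pickle
S={}
for n in("scene","top"):
    s=r.snapshot(n);S[n]=s
    print(n,s["position"],s["attitude"],[k for k in s])
pickle.dump(S,open("s.pkl","wb"))
im=np.hstack([S["scene"]["pixels"],S["top"]["pixels"]])
for n in S: save(S[n],n)
st=r.get_state();print(st["clock"],st["tool_pos"],st["eef_rot"],st["opening"],r.tips_ahead)
E
```

```text
pics
scene [0.0050676  0.26710532 0.69987356] [-0.19744965  0.32044363  0.80236312 -0.46318781] ['pixels', 'range_z', 'K', 'position', 'attitude']
top [ 0.45499398 -0.00547646  1.14952843] [ 0.02047603 -0.04015384 -0.69746528  0.71519968] ['pixels', 'range_z', 'K', 'position', 'attitude']
0.1 [ 0.26411976 -0.56586738  0.25698931] [ 9.76230743e-01  2.16732208e-01 -2.57514360e-04 -7.87248464e-04] 1.0019935169105734 0.019
```

View pics/top.png

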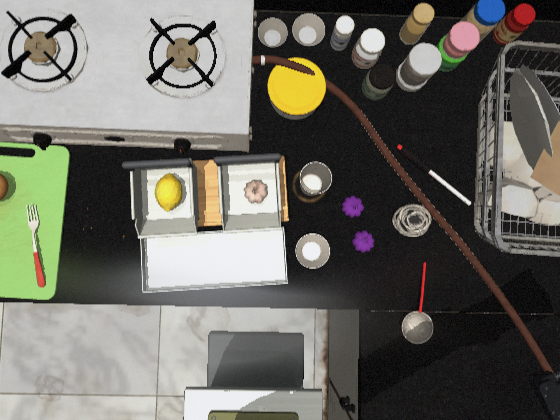

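View pics/scene.png

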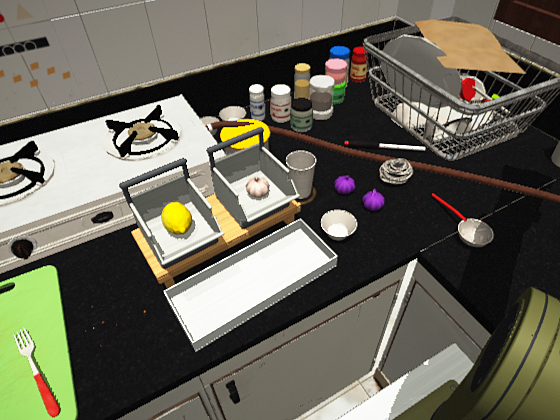

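The top view shows the lemon tub at (168,190) and the garlic tub at (256,190), with the garlic tub's handle bar at about (250,158). The tray is at (214,260). A steel cup stands close to the garlic tub at (313,182).

Possible mix-ups:
- **Garlic:** the white bulb at (256,190), or the purple look-alikes at (353,206) and (363,241).
- **Tubs:** the lemon tub at (168,190), which is the twin.

I choose the right-hand tub with the white bulb.

```bash
python3 - <<'E'
from h import *
import pickle
S=pickle.load(open("s.pkl","rb"))
for n in S:
    W=cloud(S[n]);px=S[n]["pixels"].astype(int)
    X,Y,Z=W[...,0],W[...,1],W[...,2]
    m=(Z>.185)&(Z<.235)&(X>.3)&(X<.75)&(abs(Y)<.35)&(px.sum(-1)<330)
    k,l,st,c=cv2.connectedComponentsWithStats(m.astype(np.uint8),connectivity=8)
    for i in range(1,k):
        if st[i,4]>60:
            p=W[l==i]; q=p[p[:,2]>np.percentile(p[:,2],95)-.012]
            d=np.linalg.svd(q[:,:2]-q[:,:2].mean(0),full_matrices=False)[2][0]
            d*=np.sign(d[1])
            print(n,st[i],"mean",q.mean(0).round(4),"top",np.percentile(q[:,2],[50,95]).round(4),"barang vs y deg",np.degrees(np.arctan2(-d[0],d[1])).round(1),"y",q[:,1].min().round(3),q[:,1].max().round(3),"x",q[:,0].min().round(3),q[:,0].max().round(3))
W=cloud(S["top"])
for nm,(u,v) in dict(cup=(313,182),cuptop=(313,168),stove=(180,125),board=(30,200),trayfloor=(214,260),garlic=(256,188),yellow=(295,85),riser=(208,200)).items(): print(nm,W[v,u].round(3))
s=S["scene"]["pixels"][110:320,110:350][:,:,::-1];cv2.imwrite("pics/crop.png",cv2.resize(s,None,fx=2.5,fy=2.5,interpolation=2))
q=R.from_quat(r.get_state()["eef_rot"]).as_matrix();print("tool y axis",q[:,1].round(3),"z",q[:,2].round(3))
E
```

```text
scene [206 127  58  34 403] mean [0.6436 0.0288 0.2096] top [0.2101 0.2133] barang vs y deg 4.7 y -0.039 0.092 x 0.635 0.655
scene [119 158  69  39 499] mean [0.6286 0.2054 0.2098] top [0.2102 0.2134] barang vs y deg 5.2 y 0.137 0.27 x 0.62 0.641
top [213 154  68  11 476] mean [0.6461 0.0243 0.21  ] top [0.2102 0.2136] barang vs y deg 4.9 y -0.041 0.09 x 0.636 0.657
top [122 159  69  11 494] mean [0.6308 0.201  0.2099] top [0.2101 0.2135] barang vs y deg 5.0 y 0.136 0.266 x 0.62 0.642
cup [ 0.635 -0.128  0.005]
cuptop [ 0.659 -0.122  0.06 ]
stove [0.733 0.173 0.12 ]
board [0.574 0.532 0.009]
trayfloor [0.445 0.101 0.003]
garlic [0.6   0.006 0.128]
yellow [ 0.852 -0.077  0.059]
riser [0.579 0.113 0.062]
tool y axis [ 0.423 -0.906 -0.002] z [-0.001  0.001 -1.   ]
```

View pics/crop.png

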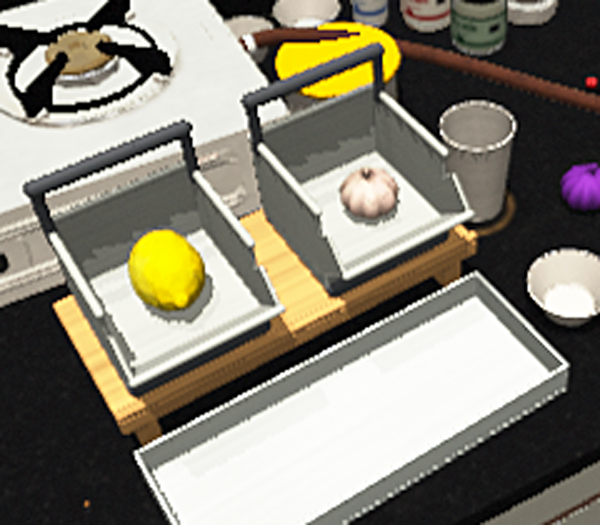

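The crop shows the white bulb in the right-hand tub with its bar above the rear, and the purple look-alike outside to the right. The bar is at (0.646, 0.026, 0.206), and the tub is yawed +5°. Next I move above it: dx +0.382, dy +0.592, turn +70°.

```bash
python3 -m inch '[[0.6,1,0.3,0.5,88],[0.6,1,0.3,0.5,88],[0.6,1,0.3,0.5,88],[0.6,1,0.3,0.5,88],[0.6,1,0.3,0.5,88]]' 30
python3 -m inch '[[0.6,1,0,0.5,88],[0.6,1,0,0.5,88],[0.6,1,0,0.5,88],[0.6,1,0,0.5,88],[0.6,1,0,0.5,88]]'
python3 -m inch '[[0.6,1,0,0.5,88],[0.6,1,0,0.5,88],[0.6,1,0,0.5,88],[0.6,1,0,0.5,88],[0.6,1,0,0.5,88]]'
python3 -m inch '[[0.6,1,0,0.5,88],[0.6,1,0,0.5,88],[0.6,1,0,0.5,88],[0.6,1,0,0.5,88],[0.6,1,0,0.5,88]]'
```

```text
clock: 0.6
tool_pos: [0.3397, -0.44, 0.2952]
eef_rot: [0.939, 0.343, -0.0, -0.0]
contact_force: [0.6, 0.2, 1.4]
opening: 1.002
clock: 1.1
tool_pos: [0.4146, -0.3152, 0.295]
eef_rot: [0.886, 0.463, -0.0, -0.0]
contact_force: [0.8, -0.6, -0.0]
opening: 1.0
clock: 1.6
tool_pos: [0.4896, -0.1903, 0.2949]
eef_rot: [0.818, 0.575, -0.0, -0.0]
contact_force: [0.2, -0.1, 0.2]
opening: 1.0
clock: 2.1
tool_pos: [0.5646, -0.0654, 0.2949]
eef_rot: [0.736, 0.677, -0.0, -0.0]
contact_force: [0.4, -0.4, 0.4]
opening: 1.0
```

```bash
python3 -m inch '[[0.8,0.9,0,0.4,88],[0.8,0.9,0,0.4,88],[0.8,0.9,0,0.4,88],[0.8,0.9,0,0.5,88],[0,0,0,0,88]]'
python3 - <<'E'
from h import *
s=r.snapshot("wrist");save(s,"wrist1");W=cloud(s)
st=r.get_state();M=R.from_quat(st["eef_rot"]).as_matrix();print(st["tool_pos"],"tool y ang",np.degrees(np.arctan2(M[1,1],M[0,1])))
X,Y,Z=W[...,0],W[...,1],W[...,2]
m=(Z>.19)&(Z<.235)&(abs(X-.646)<.03)&(Y>-.06)&(Y<.11);p=W[m];print(m.sum())
d=np.linalg.svd(p[:,:2]-p[:,:2].mean(0),full_matrices=False)[2][0];d*=np.sign(d[1])
print(p.mean(0),np.percentile(p,[2,50,98],axis=0).round(4),np.degrees(np.arctan2(-d[0],d[1])))
E
```

```text
clock: 2.6
tool_pos: [0.6457, 0.0286, 0.2946]
eef_rot: [0.672, 0.741, 0.002, -0.001]
contact_force: [0.0, 0.9, -0.3]
opening: 1.0
[0.64460127 0.02587093 0.29444815] tool y ang 5.387239973732893
4641
[0.64749378 0.03213593 0.20990811] [[ 0.6381 -0.0341  0.2057]
 [ 0.6474  0.0347  0.2103]
 [ 0.6575  0.089   0.2123]] 4.970436434676865
```

View pics/wrist1.png

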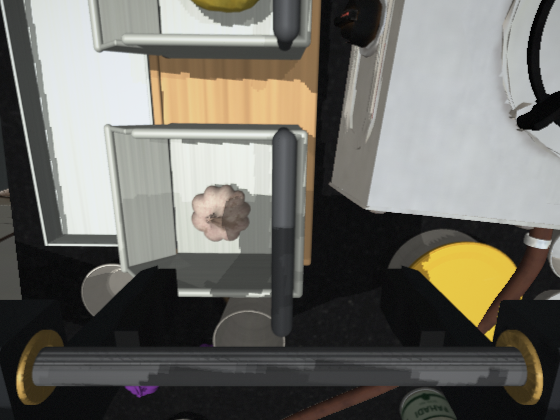

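The wrist view shows the garlic tub's bar running from (283,130) to (283,335), midway between the fingers, with nothing under the finger paths. I descend 90 mm and nudge +3 mm in x.

```bash
python3 -m inch '[[0.1,0,-0.9,0,88],[0,0,-0.9,0,88],[0,0,-0.9,0,88],[0,0,-0.8,0,88],[0,0,0,0,88]]' 25
python3 -m inch '[[0,0,0,0,40],[0,0,0,0,20],[0,0,0,0,5],[0,0,0,0,5],[0,0,0,0,5]]' 25
python3 -m inch '[[0,0,0,0,5],[0,0,0,0,5],[0,0,0,0,5],[0,0,0,0,5],[0,0,0,0,5]]' 25
```

```text
clock: 3.15
tool_pos: [0.6442, 0.0213, 0.2048]
eef_rot: [0.675, 0.738, -0.003, -0.002]
contact_force: [-1.0, 0.5, 1.1]
opening: 0.999
clock: 3.65
tool_pos: [0.6471, 0.0237, 0.2083]
eef_rot: [0.674, 0.739, 0.0, 0.0]
contact_force: [0.1, 0.1, 0.3]
opening: 0.568
clock: 4.15
tool_pos: [0.648, 0.0238, 0.208]
eef_rot: [0.674, 0.739, 0.001, 0.001]
contact_force: [2.8, 0.5, -1.2]
opening: 0.147
```

```bash
python3 - <<'E'
import numpy as np
rr=np.hypot(100,137);a0=np.degrees(np.arctan2(137,100))
p=None;c=np.cos(np.radians(5));s=np.sin(np.radians(5))
for t in range(0,67,3):
    a=np.radians(a0+t);h=rr*np.cos(a)-100;z=rr*np.sin(a)-137
    q=np.array([h*c,h*s,z])/25
    print(t,q.round(2),(q-p).round(2) if p is not None else "");p=q
E
```

```text
0 [0. 0. 0.] 
3 [-0.29 -0.03  0.2 ] [-0.29 -0.03  0.2 ]
6 [-0.59 -0.05  0.39] [-0.3  -0.03  0.19]
9 [-0.9  -0.08  0.56] [-0.31 -0.03  0.17]
12 [-1.22 -0.11  0.71] [-0.32 -0.03  0.15]
15 [-1.55 -0.14  0.85] [-0.33 -0.03  0.14]
18 [-1.88 -0.16  0.97] [-0.33 -0.03  0.12]
21 [-2.22 -0.19  1.07] [-0.34 -0.03  0.1 ]
24 [-2.56 -0.22  1.15] [-0.34 -0.03  0.08]
27 [-2.91 -0.25  1.22] [-0.35 -0.03  0.07]
30 [-3.26 -0.29  1.27] [-0.35 -0.03  0.05]
33 [-3.62 -0.32  1.29] [-0.35 -0.03  0.03]
36 [-3.97 -0.35  1.3 ] [-0.35 -0.03  0.01]
39 [-4.32 -0.38  1.3 ] [-0.35 -0.03 -0.01]
42 [-4.68 -0.41  1.27] [-0.35 -0.03 -0.03]
45 [-5.03 -0.44  1.22] [-0.35 -0.03 -0.05]
48 [-5.38 -0.47  1.16] [-0.35 -0.03 -0.06]
51 [-5.72 -0.5   1.08] [-0.34 -0.03 -0.08]
54 [-6.06 -0.53  0.98] [-0.34 -0.03 -0.1 ]
57 [-6.39 -0.56  0.86] [-0.33 -0.03 -0.12]
60 [-6.72 -0.59  0.72] [-0.33 -0.03 -0.14]
63 [-7.04 -0.62  0.57] [-0.32 -0.03 -0.15]
66 [-7.35 -0.64  0.4 ] [-0.31 -0.03 -0.17]
```

Gripped: 13 mm opening on the 14 mm bar, with low forces. Now I rock forward along the arc, 3° per row.

```bash
python3 -m inch '[[-0.29,-0.03,0.20,0,5],[-0.30,-0.02,0.19,0,5],[-0.31,-0.03,0.17,0,5],[-0.32,-0.03,0.15,0,5],[-0.33,-0.03,0.14,0,5]]' 25
```

```text
clock: 4.65
tool_pos: [0.6084, 0.0204, 0.2301]
eef_rot: [0.674, 0.739, 0.001, 0.001]
contact_force: [5.3, 0.8, -0.1]
opening: 0.143
```

```bash
python3 -m inch '[[-0.33,-0.03,0.12,0,5],[-0.34,-0.03,0.10,0,5],[-0.34,-0.03,0.08,0,5],[-0.35,-0.03,0.07,0,5],[-0.35,-0.03,0.05,0,5]]' 25
python3 -m inch '[[-0.35,-0.03,0.03,0,5],[-0.35,-0.03,0.01,0,5],[-0.35,-0.03,-0.01,0,5],[-0.35,-0.03,-0.03,0,5],[-0.35,-0.03,-0.05,0,5]]' 25
```

```text
clock: 5.15
tool_pos: [0.566, 0.0167, 0.2409]
eef_rot: [0.674, 0.739, 0.002, 0.001]
contact_force: [5.0, 1.2, 2.7]
opening: 0.145
clock: 5.65
tool_pos: [0.5205, 0.0126, 0.2382]
eef_rot: [0.674, 0.739, -0.0, -0.0]
contact_force: [3.1, 0.9, 3.5]
opening: 0.147
```

```bash
python3 -m inch '[[-0.35,-0.03,-0.06,0,5],[-0.34,-0.03,-0.08,0,5],[-0.34,-0.03,-0.10,0,5],[-0.33,-0.03,-0.12,0,5],[-0.33,-0.03,-0.14,0,5]]' 25
python3 -m inch '[[-0.32,-0.03,-0.15,0,5],[0,0,0,0,5],[0,0,0,0,5],[0,0,0,0,5],[0,0,0,0,5]]' 25
python3 - <<'E'
from h import *
s=r.snapshot("scene");save(s,"tilt")
c=s["pixels"][100:360,110:380][:,:,::-1];cv2.imwrite("pics/tilt.png",cv2.resize(c,None,fx=2.2,fy=2.2))
E
```

```text
clock: 6.15
tool_pos: [0.4788, 0.0087, 0.2251]
eef_rot: [0.674, 0.739, -0.0, -0.0]
contact_force: [4.7, 1.1, -4.0]
opening: 0.147
clock: 6.65
tool_pos: [0.4715, 0.008, 0.2218]
eef_rot: [0.674, 0.739, -0.0, -0.0]
contact_force: [5.4, 0.6, -7.3]
opening: 0.14
```

View pics/tilt.png

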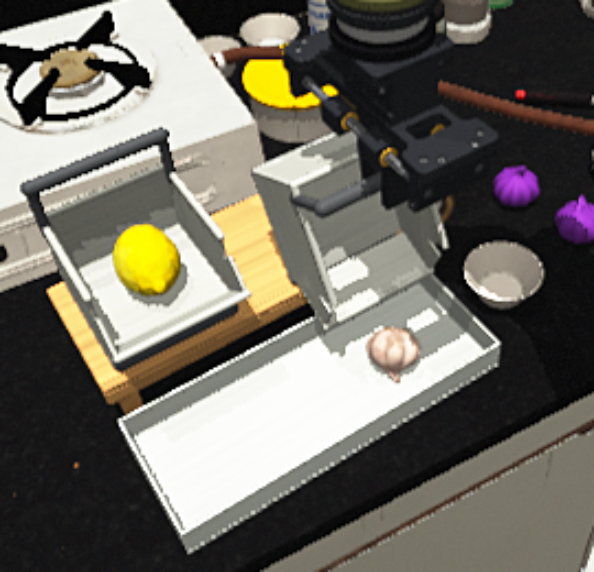

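The garlic is in the tray, at (392,350) in this crop. The tub is tilted about 63° with its rail on the riser. I now reverse the arc.

```bash
python3 -m inch '[[0.32,0.03,0.15,0,5],[0.33,0.03,0.14,0,5],[0.33,0.03,0.12,0,5],[0.34,0.03,0.10,0,5],[0.34,0.03,0.08,0,5]]' 25
python3 -m inch '[[0.35,0.03,0.06,0,5],[0.35,0.03,0.05,0,5],[0.35,0.03,0.03,0,5],[0.35,0.03,0.01,0,5],[0.35,0.03,-0.01,0,5]]' 25
python3 -m inch '[[0.35,0.03,-0.03,0,5],[0.35,0.03,-0.05,0,5],[0.35,0.03,-0.07,0,5],[0.34,0.03,-0.08,0,5],[0.34,0.03,-0.10,0,5]]' 25
```

```text
clock: 7.2
tool_pos: [0.5129, 0.0118, 0.2366]
eef_rot: [0.674, 0.739, -0.001, -0.0]
contact_force: [2.4, -0.2, -9.4]
opening: 0.141
clock: 7.7
tool_pos: [0.5568, 0.0156, 0.24]
eef_rot: [0.674, 0.739, -0.001, -0.0]
contact_force: [-0.1, 0.2, -9.3]
opening: 0.136
clock: 8.2
tool_pos: [0.6012, 0.0195, 0.2323]
eef_rot: [0.674, 0.739, 0.001, 0.0]
contact_force: [-0.3, -0.4, -5.4]
opening: 0.142
```

Now at 18°. I finish the return more slowly.

```bash
python3 -m inch '[[0.33,0.03,-0.12,0,5],[0.33,0.03,-0.14,0,5],[0.32,0.03,-0.15,0,5],[0.31,0.03,-0.17,0,5],[0.15,0.01,-0.10,0,5]]' 25
python3 -m inch '[[0.15,0.01,-0.10,0,5],[0.15,0.01,-0.10,0,5],[0.14,0.02,-0.10,0,5],[0,0,0,0,5],[0,0,0,0,5]]' 25
python3 - <<'E'
from h import *
s=r.snapshot("scene")
c=s["pixels"][100:360,110:380][:,:,::-1];cv2.imwrite("pics/back.png",cv2.resize(c,None,fx=2.2,fy=2.2))
E
```

```text
clock: 8.7
tool_pos: [0.6389, 0.023, 0.216]
eef_rot: [0.674, 0.738, 0.002, 0.002]
contact_force: [5.0, -1.3, 5.7]
opening: 0.144
clock: 9.2
tool_pos: [0.65, 0.0241, 0.2092]
eef_rot: [0.674, 0.738, 0.003, 0.002]
contact_force: [6.3, -0.3, 4.6]
opening: 0.136
```

View pics/back.png

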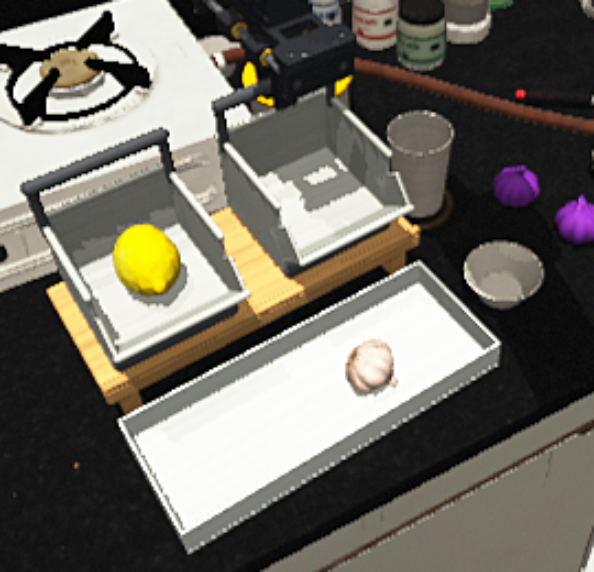

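The tub stands upright and empty, and the bulb is still in the tray at (370,367). I release and lift.

```bash
python3 -m inch '[[0,0,0,0,30],[0,0,0,0,60],[0,0,0,0,88],[0,0,0,0,88],[0,0,0,0,88]]' 25
python3 -m inch '[[0,0,0.4,0,88],[0,0,0.8,0,88],[0,0,0.9,0,88],[0,0,0.9,0,88],[0,0,0.9,0,88]]'
python3 -m inch '[[0,-0.8,0.5,0,88],[0,-0.8,0.5,0,88],[0,-0.8,0.3,0,88],[0,-0.8,0,0,88],[0,-0.8,0,0,88]]'
python3 -m inch '[[0,-0.8,0,0,88],[0,-0.8,0,0,88],[0,0,0,0,88],[0,0,0,0,88],[0,0,0,0,88]]'
python3 - <<'E'
from h import *
a={}
for n in("scene","top"):
    s=r.snapshot(n);W=cloud(s);px=s["pixels"].astype(int);X,Y,Z=np.moveaxis(W,-1,0)
    save(s,"end_"+n)
    m=(Z>.185)&(Z<.235)&(X>.3)&(X<.75)&(abs(Y)<.35)&(px.sum(-1)<330)
    k,l,st,c=cv2.connectedComponentsWithStats(m.astype(np.uint8),connectivity=8)
    for i in range(1,k):
        if st[i,4]>60:
            p=W[l==i]; q=p[p[:,2]>np.percentile(p[:,2],95)-.012]
            print(n,st[i],q.mean(0).round(4),np.percentile(q[:,2],[50,95]).round(4))
    g=(Z>.012)&(Z<.07)&(abs(X-.44)<.06)&(abs(Y-.1)<.15)&(px[...,0]-px[...,2]>12)
    print("garlic",g.sum(),np.nanmedian(W[g],0).round(3))
print(r.get_state()["contact_force"])
E
```

```text
clock: 9.75
tool_pos: [0.6458, 0.0238, 0.207]
eef_rot: [0.674, 0.739, -0.001, -0.001]
contact_force: [0.9, -0.1, 0.3]
opening: 0.572
clock: 10.25
tool_pos: [0.6466, 0.0239, 0.3067]
eef_rot: [0.674, 0.739, 0.0, -0.0]
contact_force: [0.7, -1.0, -0.7]
opening: 0.993
clock: 10.75
tool_pos: [0.6467, -0.0769, 0.3387]
eef_rot: [0.674, 0.739, 0.0, 0.0]
contact_force: [0.5, -0.4, 0.7]
opening: 1.0
clock: 11.25
tool_pos: [0.6469, -0.1142, 0.3379]
eef_rot: [0.673, 0.739, 0.001, -0.0]
contact_force: [0.3, 0.2, -0.4]
opening: 1.001
scene [204 126  57  33 394] [0.6528 0.0301 0.2094] [0.2097 0.2133]
scene [119 158  69  38 495] [0.6286 0.2054 0.2099] [0.2102 0.2133]
garlic 391 [0.435 0.051 0.038]
top [213 149  68  12 481] [0.6554 0.0255 0.21  ] [0.2102 0.2137]
top [122 159  69  11 491] [0.6308 0.2012 0.2099] [0.2101 0.2134]
garlic 330 [0.444 0.044 0.039]
[ 0.6399129  -0.45235395  0.45138572]
```

View pics/end_top.png

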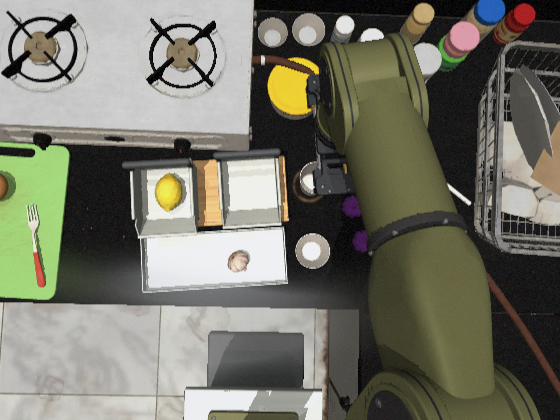

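The tub stands upright, moved 9 mm back, which is within 20 mm. The lemon tub has not moved. I check that the bulb is at rest, then hand in.

```bash
python3 -m inch '[[0,0,0,0,88],[0,0,0,0,88],[0,0,0,0,88],[0,0,0,0,88],[0,0,0,0,88]]'
python3 - <<'E'
from h import *
s=r.snapshot("top");W=cloud(s);px=s["pixels"].astype(int);X,Y,Z=np.moveaxis(W,-1,0)
g=(Z>.012)&(Z<.07)&(abs(X-.44)<.06)&(abs(Y-.1)<.15)&(px[...,0]-px[...,2]>12)
p=np.nanmedian(W[g],0);print(g.sum(),p.round(4))
if np.linalg.norm(p[:2]-[.444,.044])<.003: r.finish_job();print("handed in")
E
```

```text
clock: 11.85
tool_pos: [0.6469, -0.1163, 0.3375]
eef_rot: [0.674, 0.739, 0.0, 0.0]
contact_force: [0.4, -0.4, 0.1]
opening: 0.998
332 [0.4438 0.0445 0.0386]
the job is handed in; nothing more can be done
handed in
```

The job is done and handed in at about 12 s. I gripped the garlic tub by its bar and rocked it forward about 63° on its rail. The bulb rolled into the tray, and I rocked the tub back upright, let go and moved the arm clear.

Last checks:
- **Garlic:** it lies in the tray and did not move between two looks 0.6 s apart.
- **Garlic tub:** it stands upright, with its bar at the same height as before. It ended about 9 mm further back than it started, inside the 20 mm limit but not exactly in place.
- **Lemon tub:** its position is unchanged.
- **Forces:** the wrist readings printed after each move stayed around 10 N or less, and the arm was touching nothing at the end.

No check failed. I viewed 7 of the 12 allowed pictures, and the handover itself gives no verdict.

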